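# Snap the liner into the ink dish

## Task

The white liner of the ink dish has been left unclipped under the lid. Lift the lid off by its knob, lay it knob up entirely on the round blue felt pad and let go of it; then press the middle of the liner straight down with your fingertips until it snaps home. Do not let up after the snap: the job finishes while you are still holding the liner down with a firm push, and the other things on the desk stay where they are.

Things in the scene. Friction and masses are not known exactly. Their poses are not given: they have to be found in the camera images.
- dish: Round black ink dish, fixed to the desk, 120 mm outside diameter, 36 mm high, wall 13 mm (mouth 94 mm wide), floor 8 mm thick. Origin at the centre of its underside, on the desk; z up.
- lid: Loose round dark wooden lid, 130 to 210 g, 120 mm diameter; it lies on the dish at the start. Origin at the centre of its underside; z up, out through the knob. From the origin up: a black locating step 90 mm wide and 3 mm thick (it sits inside the dish's mouth), the 6 mm plate (top 9 mm above the origin), then the knob. On the dish the origin is 33 mm above the desk; lying on the pad, 4 mm above the desk.
- lid_knob (a point): Middle of the lid's brass knob: an upright cylinder of 24 mm diameter and 32 mm height in the centre of the lid, standing from 9 to 41 mm above the lid's origin. This point is 25 mm above the lid's origin.
- pad: Round blue felt pad, 170 mm diameter, 4 mm thick, fixed to the desk. Origin at the centre of its underside; its top is 4 mm higher.
- liner_top (a point): Where the liner is pressed: centre of the flat top of its boss, 13 mm above its origin. At the start 31 mm above the desk (5 mm below the rim); home, 21 mm (15 mm below the rim). The push needed climbs to about 10 N in the first 3 mm, then drops suddenly to a few N or none (it may catch once more, under 10 N, before halfway); home, the catches keep it down on the rigid floor.
- liner: Loose white liner in the dish, seen once the lid is off, 80 g: a disc 92 mm wide, 3 mm thick, with a boss in its middle 48 mm wide at the foot, 36 mm at its flat top, 10 mm high. Origin: centre of the underside, z up. Unclipped it rests level on four sprung steel catches in the dish's wall, origin 18 mm above the desk; home it lies on the dish's floor, origin 8 mm above the desk.
- phone: Black phone lying flat, 75 x 150 x 9 mm, near the dish on the robot's side. Origin at the centre of its underside. Leave it alone.
- seal: Amber stone seal standing upright, 28 x 28 x 70 mm, beyond the dish. Origin at the centre of its underside. Leave it alone.
- tape: Black roll of tape lying flat, 100 mm diameter, 24 mm high, beyond the pad. Origin at the centre of its underside. Leave it alone.
- weight: Dark wooden paperweight bar, 25 x 180 x 18 mm, near the pad on the robot's side. Origin at the centre of its underside. Leave it alone.
- mug: Blue mug, 80 mm diameter, 90 mm high, to the robot's right. Origin at the centre of its underside. Leave it alone.
- ink: Black ink bottle with red cap, 60 mm diameter, 130 mm high, to the robot's left. Origin at the centre of its underside. Leave it alone.
Not all that is in view belongs to the job. What is shaped like the lid but green is not meant.

How it is judged:
On the way, in this order (a step that is already met when the one before it is completed fails the run):
1. the lid is lifted clear of the dish, the liner still unclipped (z of lid in the frame of dish above 0.06 m and z of liner in the frame of dish above 0.0145 m and contact force between the fingers and lid above 0.5 N), for 0.1 s.
2. the lid lies knob up wholly on the pad and has been let go, the liner still unclipped (horizontal distance between lid and pad below 0.027 m and z of lid in the frame of pad below 0.007 m and angle between lid's own z axis and vertical below 0.06 rad and height (world z) of lid_knob above 0.02 m and contact force between each of the arm, the fingers and lid below 0.1 N and linear speed of lid below 0.02 m/s and z of liner in the frame of dish above 0.0145 m), for 0.2 s.
3. the liner has snapped home under the fingers (z of liner in the frame of dish below 0.0095 m and angle between liner's own z axis and vertical below 0.05 rad and contact force between the fingers and liner above 1 N), for 0.1 s.
At the end, for the whole second after the job is handed in: Liner snapped home (underside within 1.5 mm of the dish floor, level) with the fingers still pushing on it with more than 4 N; the lid, earlier lifted clear, lies flat and still, knob up, its centre within 27 mm of the pad's centre, untouched by the robot. Bystanders moved less than 40 mm (z of liner in the frame of dish below 0.0095 m and angle between liner's own z axis and vertical below 0.05 rad and contact force between the fingers and liner above 4 N and horizontal distance between lid and pad below 0.027 m and z of lid in the frame of pad below 0.007 m and angle between lid's own z axis and vertical below 0.06 rad and height (world z) of lid_knob above 0.02 m and contact force between each of the arm, the fingers and lid below 0.1 N and linear speed of lid below 0.02 m/s); the arm keeps its last pose, push and grip.
It fails at once if a bystander is knocked or pushed away (distance of any of phone, seal, tape, weight, mug, ink from where it was at the start of the episode above 0.04 m).
It also fails if it takes over 62 s, if anything falls off the work surface, if the arm or the gripper's body presses on something with over 40 N, if the wrist force passes 120 N, or if a joint passes its speed limit or range.

## Robot

A 7-joint arm with a two-finger parallel gripper is mounted at the origin on the work surface. World frame = base frame: x ahead of the robot, y to its left, z up, the work surface at z = 0. Lengths are in m, angles in rad, forces in N, time in s.
With the tool pointing down it reaches from about 0.425 to 0.875 m from the base axis. Payload 9.9 kg.
Tool frame: the origin (TCP) lies midway between the tips of the shut fingers; the grasp point (between the pads) lies 19 mm behind it; z points along the fingers, y is the line along which they close (so a half turn about z gives the same grasp; the last joint's range is limited). The gripper opens to 85 mm and grips with 20 to 120 N. Pads are 22 mm wide; open, the fingers measure 114 mm over their backs; the gripper's body (76 mm by 85 mm) begins 54 mm behind the grasp point. The pads swing forward as they close: fully open they stand 13 mm farther back than shut.
Start: joints at [1.117, 0.576, 0.025, 1.437, -0.015, 1.129, -0.057], TCP at [0.244, -0.629, 0.231] pointing down, gripper open.
Joint ranges: [-2.76, 2.76], [-0.34, 2.15], [-1.52, 1.57], [0.19, 2.46], [-1.09, 4.23], [0.17, 1.99], [-2.82, 2.82]. Speed limits (rad/s): [2.22, 2.22, 3.01, 3.01, 3.14, 3.14, 3.14].

## Interface

Orientations are given as a unit quaternion [w, x, y, z].
In Python, from cell import * gives the robot as it stands. The module is installed in compiled form; this text tells all that it offers.
- The arm moves only by the shell command python3 -m handwheel 'ROWS'. ROWS is JSON, a list of rows, each a list of 3 entries, a list of its own where there are three numbers: the opening, from -1 (shut) to 1 (fully open), then the shift along the tool's x, y, z as a fraction of full scale, then the turn about the tool's z as a fraction of full scale. In form: [[jaw, [dx, dy, dz], turn], ...]. A call has 1 to 10 rows; each row is the pose to reach, as a shift and turn from the pose commanded when the call began, along the tool's axes at that moment; what a row does not reach only later rows make up. Full scale, the value 1, is 0.12 m for a shift and 90 degrees for a turn. A row lasts 1/12 s, in which the tool goes at most 41.7 mm and 7.16 degrees, less where a joint would pass 70% of its speed; a pose out of reach is approached as far as the arm can. A call with a number of a shift or a turn outside -1 to 1 is refused whole. A call with a gripper value outside its range is refused whole. The fingers move at their own pace and stop on an object; the grip force is fixed at half the most. Time passes only in rows, so rows that repeat a pose let the fingers close. It gives the time, the measured TCP pose, the force, the opening and the grip force at its end, in the units of the state.
- read_state(): the state, without advancing time (a new reading comes with each control period).
- grab_frame(name): name is "scene" or "top" or "wrist"; returns the picture (480x640x3 uint8, red, green, blue); there is no depth.
- camera_info(name): a dict with "vertical_fov" (degrees; the focal length in pixels is half the picture's height over the tangent of half this angle, whatever the lens; pixels are square), "cx", "cy" (the principal point, pixels), "rvec" (rotation vector, rad) and "tvec" (3), from world to camera coordinates, as OpenCV has them. Camera axes: x right, y down, z forward; pixel columns grow to the right and rows downward; lengths in m; the calibration is good to about 2 mm. The wrist camera is an equidistant fisheye: a pixel r from the principal point sees the ray r / f radians off the axis. A picture is of the moment at which its call begins: read the wrist's pose just before it. camera_info takes no time and is no camera call; for the wrist camera it gives the pose at the moment of the call.
- hand_in(): hands the job in; it is judged then, once.
The state is a dict: "clock": time; "qpos": joint angles; "qvel": joint speeds; "tau": joint torques, N m; "tool_pos": TCP position; "tcp_rot": TCP orientation; "wrist_force": force on the tool from outside, world axes, zero at the start; "torque": the same for the moment, N m; "grip_width": finger opening in m; "finger_force": force on a finger pad.
Only numpy, scipy, OpenCV 4.12 (cv2) and the standard library are available. Lean on these libraries where they do the work, as an engineer would, in place of code of your own. Each camera call takes 0.05 s, during which the arm holds its last target. There are 200 camera calls.

## Working session

There is one attempt and no reset: what is moved stays moved. The work goes in short steps, Python scripts to look and compute and a shell command to move; the robot and the scene stay as the last step left them, time stands still between calls to the robot, and variables do not carry over. Pictures are saved under pics/ and viewed, at most 10 in all, crops included, and the job is handed in when it is done.

```bash
mkdir -p pics; cat > h.py <<'E'
from cell import *
import numpy as np, cv2
def save(cam,fn):
    im=grab_frame(cam); cv2.imwrite('pics/'+fn,cv2.cvtColor(im,cv2.COLOR_RGB2BGR)); return im
def px2w(cam,u,v,z,ci=None):
    ci=ci or camera_info(cam)
    f=240/np.tan(np.radians(ci['vertical_fov'])/2)
    d=np.array([u-ci['cx'],v-ci['cy']],float)
    if cam=='wrist':
        r=np.hypot(*d); t=r/f; ray=np.r_[np.sin(t)*d/max(r,1e-9),np.cos(t)]
    else: ray=np.r_[d/f,1]
    R=cv2.Rodrigues(np.array(ci['rvec'],float))[0]; t=np.array(ci['tvec'],float).ravel()
    c=-R.T@t; w=R.T@ray
    return c+w*(z-c[2])/w[2]
E
python3 - <<'E'
from h import *
save('top','t0.png'); save('scene','s0.png')
for c in('top','scene','wrist'): print(c,camera_info(c))
print(read_state())
E
```

```text
top {'vertical_fov': 57.88923331236227, 'cx': 315.6127071317988, 'cy': 245.36637672868963, 'rvec': array([ 2.20120991, -2.01853217,  0.2134435 ]), 'tvec': array([-0.06168614,  0.5521532 ,  0.94212113])}
scene {'vertical_fov': 49.13296254097517, 'cx': 301.5253999371264, 'cy': 233.20227184596257, 'rvec': array([ 1.45877378,  2.23812374, -0.78509509]), 'tvec': array([ 0.23877857, -0.33119088,  1.46898699])}
wrist {'vertical_fov': 65.70646984690485, 'cx': 323.84745188091085, 'cy': 245.65974954653697, 'rvec': array([-2.37143467,  1.62237035,  0.25888184]), 'tvec': array([-0.67464264, -0.04235611,  0.37938278])}
{'clock': 0.1, 'qpos': array([ 1.11719161,  0.57646061,  0.02482179,  1.43786062, -0.0150135 ,
        1.1289836 , -0.05653755]), 'qvel': array([ 5.88987405e-04, -4.35766573e-04,  7.93502318e-05, -2.86555461e-03,
        1.09513461e-03,  3.43558234e-04, -2.16327330e-03]), 'tau': array([ 5.67692288e-03, -7.67301464e+01,  2.25772262e+00, -2.86606658e+01,
        1.58753508e-02,  8.67399242e-03, -9.06978556e-06]), 'tool_pos': array([ 0.24383913, -0.62896711,  0.23050693]), 'tcp_rot': array([-7.45817938e-04,  9.82952990e-01,  1.83855477e-01, -1.66368719e-04]), 'wrist_force': array([0.50845489, 0.1033748 , 0.16490826]), 'torque': array([ 0.01735985, -0.0234958 ,  0.02280776]), 'finger_force': 0.0, 'grip_width': 0.08539607282383102}
```

View pics/t0.png

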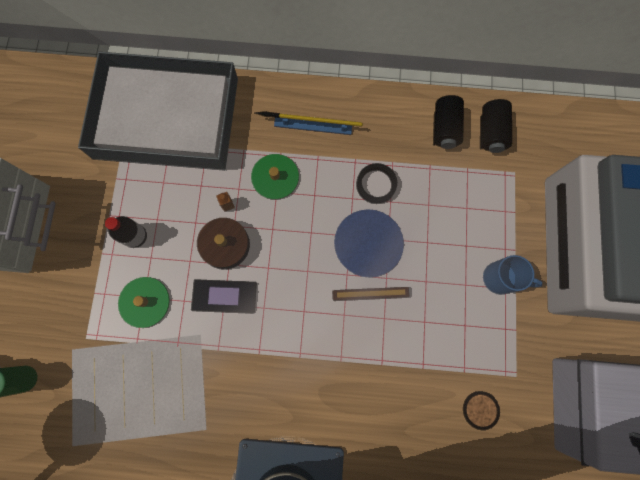

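View pics/s0.png

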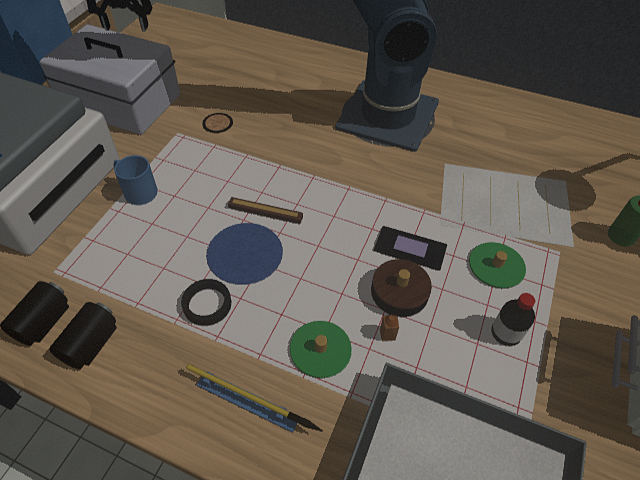

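The top view shows the brown lid at about (223,243), with its knob top at (220,240), and the pad at (369,243). The seal is at (225,201), the phone at (224,296), the tape at (377,183), the weight at (371,294) and the ink at (128,232). The scene view agrees: lid at (401,288), pad at (245,252).

```bash
python3 - <<'E'
from h import *
from scipy.spatial.transform import Rotation as Ro
im=cv2.cvtColor(cv2.imread('pics/t0.png'),cv2.COLOR_BGR2HSV)
m=cv2.inRange(im,(105,70,40),(130,255,255)); m[:, :325]=0;m[:,420:]=0;m[:200]=0;m[285:]=0
c=max(cv2.findContours(m,0,1)[0],key=cv2.contourArea)
e=cv2.fitEllipse(c);print('pad',e,px2w('top',*e[0],.004))
for n,u,v,z in [('plate',223,243,.042),('knob',220,239.5,.074),('seal',223,196,.07),('phone',224,296,.009),('weight',371,294,.018),('tape',377,183,.024),('ink',113,224,.13),('mug',518,272,.09),('green',275,177,.02)]: print(n,px2w('top',u,v,z).round(3))
im=cv2.cvtColor(cv2.imread('pics/s0.png'),cv2.COLOR_BGR2HSV)
print('scene pad',px2w('scene',245,252.5,.004),'knobtop',px2w('scene',403.5,274,.074))
s=read_state();q=s['tcp_rot'];R=Ro.from_quat(q[[1,2,3,0]]).as_matrix();print(R.round(3))
E
```

```text
pad ((363.6576232910156, 237.1382293701172), (47.029937744140625, 65.93257141113281), 32.043182373046875) [ 0.59700976 -0.1279971   0.004     ]
plate [0.545 0.203 0.042]
knob [0.547 0.203 0.074]
seal [0.651 0.211 0.07 ]
phone [0.425 0.191 0.009]
weight [ 0.459 -0.152  0.018]
tape [ 0.731 -0.15   0.024]
ink [0.549 0.423 0.13 ]
mug [ 0.528 -0.463  0.09 ]
green [0.726 0.101 0.02 ]
scene pad [ 0.58619247 -0.13894687  0.004     ] knobtop [0.54950268 0.2053015  0.074     ]
[[ 0.932  0.361 -0.001]
 [ 0.361 -0.932  0.001]
 [-0.    -0.002 -1.   ]]
```

```bash
python3 -m handwheel '[[1,[1,-0.5,0],0.235],[1,[1,-0.5,0],0.235],[1,[1,-0.5,0],0.235],[1,[1,-0.5,0],0.235],[1,[1,-0.5,0],0.235]]'
python3 -m handwheel '[[1,[1,-1,0],0],[1,[1,-1,0],0],[1,[1,-1,0],0],[1,[1,-1,0],0],[1,[1,-1,0],0]]'
python3 -m handwheel '[[1,[0.78,-1,0],0],[1,[0.78,-1,0],0],[1,[0.78,-1,0],0],[1,[0.78,-1,0],0],[1,[0.78,-1,0],0]]'
```

```text
clock: 0.52
tool_pos: [0.3385, -0.5262, 0.231]
tcp_rot: [-0.001, 1.0, 0.004, 0.001]
wrist_force: [0.3, -0.3, 1.1]
grip_width: 0.0855
finger_force: 0.0
clock: 0.93
tool_pos: [0.4608, -0.4029, 0.2308]
tcp_rot: [-0.002, 1.0, 0.006, 0.002]
wrist_force: [0.8, 1.9, 0.6]
grip_width: 0.0852
finger_force: 0.0
clock: 1.35
tool_pos: [0.5519, -0.2836, 0.2307]
tcp_rot: [-0.002, 1.0, 0.005, 0.001]
wrist_force: [0.1, -0.3, -0.1]
grip_width: 0.0855
finger_force: 0.0
```

```bash
python3 -m handwheel '[[1,[0,-1,0],0],[1,[0,-1,0],0],[1,[0,-1,0],0],[1,[0,-1,0],0]]' >/dev/null
python3 -m handwheel '[[1,[0,-1,0],0],[1,[0,-1,0],0],[1,[0,-1,0],0],[1,[0,-1,0],0]]' >/dev/null
python3 -m handwheel '[[1,[0,-1,0],0],[1,[0,-1,0],0],[1,[0,-1,0],0],[1,[0,-1,0],0]]' >/dev/null
python3 -m handwheel '[[1,[0,-1,0.5],0],[1,[0,-1,0.5],0],[1,[0,-1,0.5],0],[1,[0,-1,0.5],0],[1,[0,-1,0.5],0],[1,[0,-1,0.5],0]]'
python3 - <<'E'
from h import *
print(camera_info('wrist')); save('wrist','w1.png')
for p in [(.547,.204,.074)]:
    ci=camera_info('wrist');R=cv2.Rodrigues(ci['rvec'])[0];c=R@np.array(p)+ci['tvec'].ravel();f=240/np.tan(np.radians(ci['vertical_fov'])/2)
    t=np.arctan2(np.hypot(c[0],c[1]),c[2]);d=c[:2]/np.hypot(c[0],c[1]);print(f*t*d+[ci['cx'],ci['cy']])
E
```

```text
clock: 2.85
tool_pos: [0.5477, 0.1886, 0.1709]
tcp_rot: [0.001, 1.0, 0.001, -0.0]
wrist_force: [0.6, -1.1, 0.4]
grip_width: 0.0851
finger_force: 0.0
{'vertical_fov': 65.70646984690485, 'cx': 323.84745188091085, 'cy': 245.65974954653697, 'rvec': array([-2.05315073,  2.04982649,  0.32372822]), 'tvec': array([0.186286  , 0.4981976 , 0.49071864])}
[297.94198136 246.89665977]
```

View pics/w1.png

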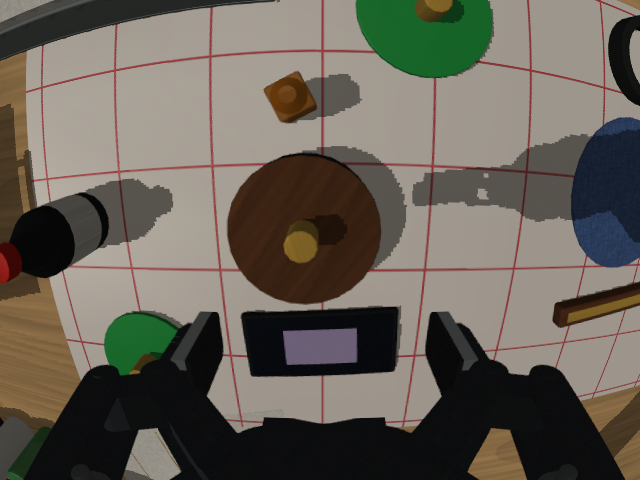

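The wrist view shows the knob top at about (300,247). The prediction was (298,247), so the estimate holds. Descending on the knob.

```bash
python3 -m handwheel '[[1,[0,-0.12,0.25],0],[1,[0,-0.12,0.5],0],[1,[0,-0.12,0.75],0],[1,[0,-0.12,0.9],0],[1,[0,-0.12,1],0],[1,[0,-0.12,1],0]]'
python3 -m handwheel '[[1,[0,0,0.02],0],[-1,[0,0,0.02],0],[-1,[0,0,0.02],0],[-1,[0,0,0.02],0],[-1,[0,0,0.02],0],[-1,[0,0,0.02],0],[-1,[0,0,0.02],0],[-1,[0,0,0.02],0],[-1,[0,0,0.02],0],[-1,[0,0,0.02],0]]'
python3 -m handwheel '[[-1,[0,0,0],0],[-1,[0,0,0],0],[-1,[0,0,0],0],[-1,[0,0,0],0]]'
```

```text
clock: 3.4
tool_pos: [0.547, 0.2013, 0.0496]
tcp_rot: [0.001, 1.0, -0.001, -0.001]
wrist_force: [-1.0, 0.5, -0.0]
grip_width: 0.0855
finger_force: 0.0
clock: 4.23
tool_pos: [0.5476, 0.2046, 0.0497]
tcp_rot: [-0.0, 1.0, 0.0, 0.0]
wrist_force: [-0.0, -0.4, 5.4]
grip_width: 0.0222
finger_force: 58.4
clock: 4.57
tool_pos: [0.5476, 0.2046, 0.0497]
tcp_rot: [-0.0, 1.0, 0.0, 0.0]
wrist_force: [-0.9, 0.3, 6.4]
grip_width: 0.022
finger_force: 58.4
```

```bash
python3 -m handwheel '[[-1,[0,0,-0.05],0],[-1,[0,0,-0.15],0],[-1,[0,0,-0.35],0],[-1,[0,0,-0.6],0],[-1,[0,0,-0.8],0],[-1,[0,0,-0.8],0],[-1,[0,0,-0.8],0],[-1,[0,0,-0.8],0]]'
python3 -m handwheel '[[-1,[0.05,0.15,0],0],[-1,[0.1,0.35,0],0],[-1,[0.1,0.55,0],0],[-1,[0.1,0.75,0],0],[-1,[0.1,0.95,0],0]]' >/dev/null
python3 -m handwheel '[[-1,[0.05,0.2,0],0],[-1,[0.1,0.4,0],0],[-1,[0.1,0.6,0],0],[-1,[0.1,0.8,0],0],[-1,[0.1,0.95,0],0],[-1,[0.1,0.95,0],0]]'
python3 - <<'E'
from h import *
save('top','t2.png'); save('wrist','w2.png')
a=np.hstack([cv2.imread('pics/t2.png')[100:340,120:520],cv2.resize(cv2.imread('pics/w2.png'),(320,240))]);cv2.imwrite('pics/c2.png',a)
E
```

```text
clock: 5.23
tool_pos: [0.5468, 0.2043, 0.1445]
tcp_rot: [0.0, 1.0, 0.0, -0.0]
wrist_force: [-0.2, 0.0, -1.7]
grip_width: 0.022
finger_force: 58.8
clock: 6.15
tool_pos: [0.5702, -0.0288, 0.1434]
tcp_rot: [0.001, 1.0, -0.003, -0.002]
wrist_force: [-0.1, -1.3, -1.5]
grip_width: 0.0222
finger_force: 59.0
```

View pics/c2.png

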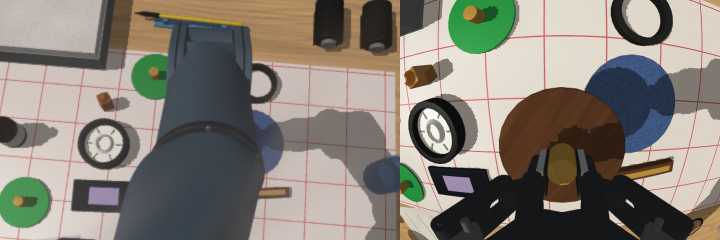

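The lid is gripped level at the knob. The dish is open, with the white liner centred in it at top-view pixel (223,242). Moving over the pad and down.

```bash
python3 -m handwheel '[[-1,[0.05,0.2,0],0],[-1,[0.1,0.4,0],0],[-1,[0.12,0.6,0],0],[-1,[0.12,0.8,0],0],[-1,[0.12,0.92,0],0],[-1,[0.12,0.92,0],0],[-1,[0.12,0.92,0],0]]'
python3 -m handwheel '[[-1,[0,0,0.2],0],[-1,[0,0,0.4],0],[-1,[0,0,0.6],0],[-1,[0,0,0.75],0],[-1,[0,0,0.85],0],[-1,[0,0,0.9],0],[-1,[0,0,0.95],0],[-1,[0,0,0.98],0],[-1,[0,0,0.98],0],[-1,[0,0,0.98],0]]'
python3 - <<'E'
from h import *
print(px2w('top',223,242,.036))
im=cv2.imread('pics/t2.png')[205:280,185:262];cv2.imwrite('pics/d2.png',cv2.resize(im,None,fx=7,fy=7,interpolation=2))
E
```

```text
clock: 6.83
tool_pos: [0.5857, -0.1333, 0.1443]
tcp_rot: [-0.0, 1.0, 0.0, -0.001]
wrist_force: [0.7, 1.2, -1.9]
grip_width: 0.0217
finger_force: 59.1
clock: 7.67
tool_pos: [0.5863, -0.1338, 0.0279]
tcp_rot: [0.0, 1.0, 0.0, 0.0]
wrist_force: [0.4, 0.1, -0.8]
grip_width: 0.0221
finger_force: 59.1
[0.54887721 0.2042826  0.036     ]
```

View pics/d2.png

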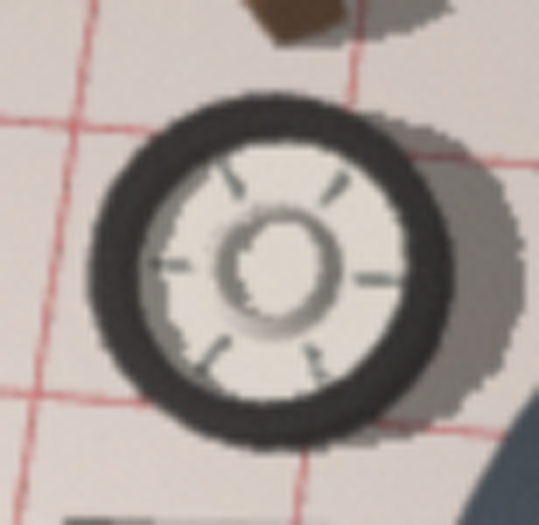

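The liner's boss is centred at crop (280,270), which is top-view pixel (225,243.6). The dish centre is at (223.9,243.9). Lowering the last 7 mm.

```bash
python3 -m handwheel '[[-1,[0,0.04,0],0],[-1,[0,0.04,0.02],0],[-1,[0,0.04,0.03],0],[-1,[0,0.04,0.04],0],[-1,[0,0.04,0.05],0],[-1,[0,0.04,0.06],0],[-1,[0,0.04,0.06],0],[-1,[0,0.04,0.06],0]]'
python3 - <<'E'
from h import *
print(px2w('top',225,243.6,.031),px2w('top',223.9,243.9,.036))
E
```

```text
clock: 8.33
tool_pos: [0.5859, -0.1386, 0.0207]
tcp_rot: [-0.0, 1.0, 0.0, 0.0]
wrist_force: [-1.1, 0.6, 6.9]
grip_width: 0.0218
finger_force: 60.0
[0.54643289 0.20023411 0.031     ] [0.54452635 0.20158767 0.036     ]
```

```bash
python3 -m handwheel '[[1,[0,0,0],0],[1,[0,0,0],0],[1,[0,0,0],0],[1,[0,0,0],0],[1,[0,0,0],0],[1,[0,0,0],0],[1,[0,0,0],0],[1,[0,0,0],0]]'
python3 -m handwheel '[[1,[0,0,-0.1],0],[1,[0,0,-0.3],0],[1,[0,0,-0.6],0],[1,[0,0,-0.9],0],[1,[0,0,-1],0],[1,[0,0,-1],0],[1,[0,0,-1],0]]'
python3 - <<'E'
from h import *
save('wrist','w3.png')
a=[px2w('wrist',323,240,.01)];print(a)
E
```

```text
clock: 9.0
tool_pos: [0.5859, -0.1387, 0.02]
tcp_rot: [-0.0, 1.0, 0.0, -0.0]
wrist_force: [0.4, 0.6, 0.5]
grip_width: 0.0854
finger_force: 0.0
clock: 9.58
tool_pos: [0.5863, -0.1388, 0.1415]
tcp_rot: [0.0, 1.0, 0.0, 0.001]
wrist_force: [-0.5, -0.1, -0.4]
grip_width: 0.085
finger_force: 0.0
[array([ 0.57929307, -0.13911271,  0.01      ])]
```

View pics/w3.png

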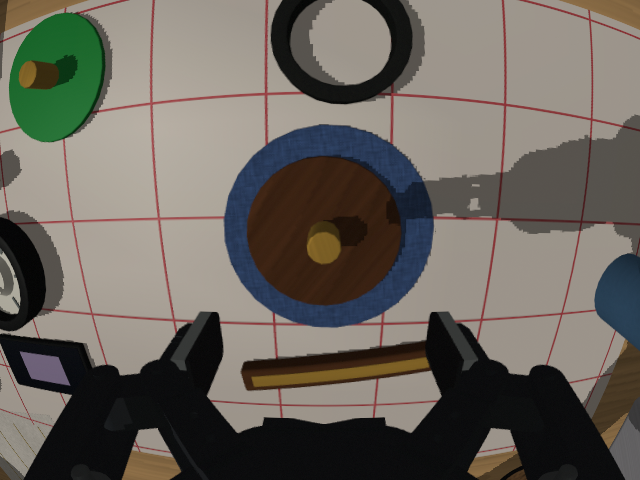

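The wrist view shows the lid flat, knob up, released and roughly centred on the pad (pad centre about (329,226), lid about (325,230)). Going to the liner with the fingers shut.

```bash
python3 -m handwheel '[[-1,[-0.1,-0.3,0],0],[-1,[-0.1,-0.6,0],0],[-1,[-0.1,-0.9,0],0],[-1,[-0.1,-0.95,0],0],[-1,[-0.1,-0.95,0],0]]' >/dev/null
python3 -m handwheel '[[-1,[-0.1,-0.3,0],0],[-1,[-0.1,-0.6,0],0],[-1,[-0.1,-0.9,0],0],[-1,[-0.1,-0.95,0],0],[-1,[-0.1,-0.95,0],0]]' >/dev/null
python3 -m handwheel '[[-1,[-0.13,-0.3,0],0],[-1,[-0.13,-0.6,0],0],[-1,[-0.13,-0.9,0],0],[-1,[-0.13,-0.94,0],0],[-1,[-0.13,-0.94,0.2],0],[-1,[-0.13,-0.94,0.4],0],[-1,[-0.13,-0.94,0.5],0],[-1,[-0.13,-0.94,0.5],0],[-1,[-0.13,-0.94,0.5],0]]'
python3 - <<'E'
from h import *
save('wrist','w4.png')
E
```

```text
clock: 11.22
tool_pos: [0.5461, 0.1998, 0.0793]
tcp_rot: [0.001, 1.0, -0.001, -0.001]
wrist_force: [0.2, -0.2, 0.8]
grip_width: -0.0001
finger_force: 0.0
```

View pics/w4.png

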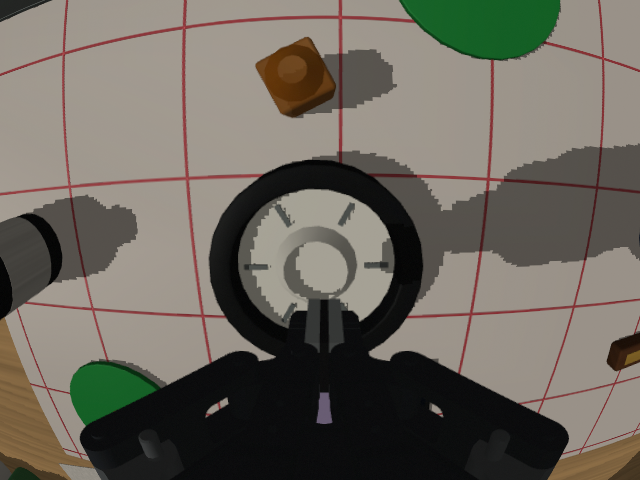

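The wrist view shows the liner still raised in the dish, its boss top centred at about (319,269), and the shut fingertips at about (325,303).

```bash
python3 - <<'E'
from h import *
print(px2w('wrist',319,269,.031), px2w('wrist',316,259,.036),read_state()['tool_pos'])
E
python3 -m handwheel '[[-1,[0,-0.02,0.1],0],[-1,[0,-0.02,0.2],0],[-1,[0,-0.02,0.28],0],[-1,[0,-0.02,0.34],0],[-1,[0,-0.02,0.34],0],[-1,[0,-0.02,0.34],0]]'
```

```text
[0.54854225 0.20185298 0.031     ] [0.55624714 0.20335306 0.036     ] [0.54668101 0.20041086 0.08023552]
clock: 11.77
tool_pos: [0.546, 0.2043, 0.0391]
tcp_rot: [0.0, 1.0, 0.0, -0.0]
wrist_force: [0.6, -0.2, 1.3]
grip_width: 0.0006
finger_force: 0.0
```

```bash
python3 -m handwheel '[[-1,[0.015,0.015,0],0],[-1,[0.015,0.015,0.03],0],[-1,[0.015,0.015,0.06],0],[-1,[0.015,0.015,0.08],0],[-1,[0.015,0.015,0.1],0],[-1,[0.015,0.015,0.12],0],[-1,[0.015,0.015,0.14],0],[-1,[0.015,0.015,0.16],0],[-1,[0.015,0.015,0.18],0],[-1,[0.015,0.015,0.18],0]]'
```

```text
clock: 12.6
tool_pos: [0.548, 0.2028, 0.0209]
tcp_rot: [-0.0, 1.0, 0.0, 0.001]
wrist_force: [-12.1, -3.0, 45.5]
grip_width: 0.0
finger_force: 22.5
```

```bash
python3 -m handwheel '[[-1,[0,0,0],0],[-1,[0,0,0],0],[-1,[0,0,0],0],[-1,[0,0,0],0]]'
python3 - <<'E'
from h import *
save('wrist','w5.png');print(read_state()['wrist_force'],read_state()['tool_pos'])
save('top','t5.png')
a=np.hstack([cv2.imread('pics/t5.png')[100:340,120:520],cv2.resize(cv2.imread('pics/w5.png')[100:400,120:520],(320,240))]);cv2.imwrite('pics/c5.png',a)
E
```

```text
clock: 12.93
tool_pos: [0.548, 0.2029, 0.0209]
tcp_rot: [-0.0, 1.0, 0.0, 0.001]
wrist_force: [-11.1, -3.9, 44.1]
grip_width: 0.0001
finger_force: 22.3
[-11.32419598  -3.20153953  43.49591358] [0.54803512 0.20283123 0.020939  ]
```

View pics/c5.png

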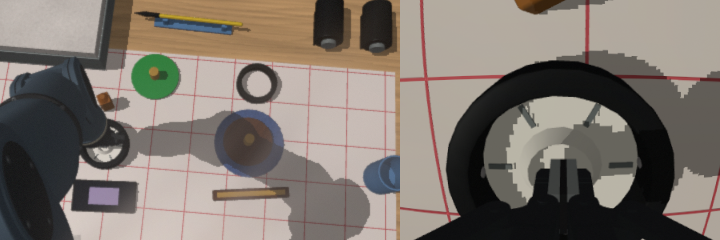

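The liner is home: TCP z is 20.9 mm and the push holds steady at about 44 N. The lid lies on the pad and the other objects haven't moved. Handing in.

```bash
python3 -c "from cell import *; print(hand_in())"
```

```text
the job is handed in; nothing more can be done
None
```

The lid lies released, knob up, on the blue pad, and the liner is pressed home and still held down with about 44 N; the job is handed in, though the hand-in call reported no verdict.

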